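# Chuck a disc electrode in the tilted polishing spindle

### The arm

A 7-joint arm with a two-finger parallel gripper is mounted at the origin on a cart in front of the work surface, level with it; the furniture and walls round the work are solid. World frame = base frame: x ahead of the robot, y to its left, z up, the work surface at z = 0. Lengths are in mm, angles in rad, forces in N, time in s.
With the tool pointing down it reaches from about 400 to 900 mm from the base axis. Payload 5.5 kg.
Tool frame: the origin (TCP) lies on the centre line of the jaws, within the pads' length; the fingertips stand 8 mm ahead of it and the grasp point (between the pads) lies 11 mm behind it (robot.tip_extent is the distance from the TCP to the fingertips, in mm); z points along the fingers, y is the line along which they close (so a half turn about z gives the same grasp; the last joint's range is limited). The gripper opens to 85 mm and grips with 20 to 120 N. Pads are 22 mm wide; open, the fingers measure 114 mm over their backs; the gripper's body (76 mm by 85 mm) begins 54 mm behind the grasp point. The pads swing forward as they close: fully open they stand 13 mm farther back than shut.
Start: joints at [-0.885, 0.501, -0.427, 1.55, 0.221, 1.138, -0.21], TCP at [266.669, 592.779, 239.31] pointing down, gripper open.
Joint ranges: [-2.88, 2.88], [-0.31, 2.03], [-1.54, 1.56], [0.2, 2.42], [-1.41, 4.55], [0.19, 2.02], [-2.57, 2.57]. Speed limits (rad/s): [2.57, 2.57, 3.14, 3.14, 3.14, 3.14, 3.14].

### API

Orientations are given as a 3x3 rotation matrix whose columns are the frame's x, y, z axes.
In Python, from rig import robot gives the robot as it stands.
- The arm moves only by the shell command python3 -m handwheel 'ROWS' [OPENING] [FORCE]. ROWS is JSON, a list of rows, each a list of 6 numbers: the shift along the tool's x, y, z in m, then the turn, a rotation vector about the tool's x, y, z in degrees. In form: [[tx, ty, tz, ax, ay, az], ...]. A call has exactly 10 rows; each row shifts and turns the commanded pose from where the row before left it, along the tool's axes as they then stand; what a row does not reach is not made up. A row lasts 1/10 s, in which the tool goes at most 50 mm and 8.59 degrees, less where a joint would pass 70% of its speed; a pose out of reach is approached as far as the arm can. A call is refused whole if a number of a shift passes 0.05 or a number of a turn 8.59, either way. A call with a gripper value outside its range is refused whole. OPENING is the opening, from 0 (shut) to 1 (fully open), set as the call begins (- or left out, the last holds). The fingers move at their own pace and stop on an object; FORCE is the grip in N (left out, the last holds). Time passes only in rows, so rows that do not move let the fingers close, or fill a call up. It gives the time, the measured TCP pose, the force, the opening and the grip force at its end, in the units of the state.
- robot.get_state(): the state, without advancing time (a new reading comes with each control period).
- robot.camera(name): name is "side" or "top" or "wrist"; returns (picture, depth): 400x640x3 uint8, red, green, blue; 400x640 float32, mm along the optical axis (not along the pixel's ray), 0 where there is no reading.
- robot.camera_info(name): a dict with "fx", "fy", "cx", "cy" (pixels), "dist" ([k1, k2, p1, p2, k3] as OpenCV has them; the pictures are not rectified), "world_to_cam" (4x4, takes a point from world to camera coordinates). Camera axes: x right, y up, looking along -z (the intrinsics and any distortion apply to the point x, -y, -z); pixel columns grow to the right and rows downward; lengths in mm; the calibration is good to about 2 mm. A picture is of the moment at which its call begins: read the wrist's pose just before it. camera_info takes no time and is no camera call; for the wrist camera it gives the pose at the moment of the call.
- robot.sign_off(): hands the job in; it is judged then, once.
Trained networks look in the newest picture that a camera, given by its name, has taken for a name from the list of things; names that differ only in an ending like _2 or _b are one class to them, and where a whole thing is asked for, a point or a joint stands for the part that bears it (a point fixed in the world has none). Each returns a list of dicts, best first, with "confidence" (0 to 1); they miss things now and then, are a little off and sometimes report something else, mostly with a low value. They report only what shows in the picture. A call takes as long as a camera call.
- robot.look_for(camera, target): "position" ([x, y, z] in mm, in world coordinates, good to about 4 mm: the middle of the surface that is visible of it).
The state is a dict: "clock": time; "q": joint angles; "joint_vel": joint speeds; "effort": joint torques, N m; "eef_pos": TCP position; "ee_rot": TCP orientation; "contact_force": force on the tool from outside, world axes, zero at the start; "ft_torque": the same for the moment, N m; "gripper_width": finger opening in mm; "grip_force": force on a finger pad.
Only numpy, scipy, OpenCV 4.12 (cv2) and the standard library are available. Lean on these libraries where they do the work, as an engineer would, in place of code of your own. Each camera call takes 0.05 s, during which the arm holds its last target. There are 200 camera calls.

### The job

The disc electrode with the white body has to be polished: take it out of the blue rack, stand it shank first, all the way down, in the open chuck of the tilted spindle, and turn the knurled chuck sleeve clockwise (seen looking at the jaws) until the three jaws hold the shank firmly and straight. Leave the amber electrode standing in the rack.

Things in the scene. Friction and masses are not known exactly. Their poses are not given: they have to be found in the camera images.
- white_electrode: Loose disc electrode to be clamped, 71 mm long, 60 g: round steel shank 12 mm across, 49 mm long, then a white body 26 mm across, 22 mm long. Origin: centre of the shank's free end; z along it towards the body's end face (body z = 49 to 71 mm). It starts upright in an end hole of the rack, body up, shoulder on the rack top 60 mm above the worktop.
- amber_electrode: Second electrode of the same shape and size with an amber-brown body, in the other end hole of the rack; it stays there. Same origin and axes.
- rack: Fixed blue rack, 56 x 126 x 60 mm high, three holes 15 mm across and 55 mm deep in a row along its own y at -40, 0 and +40 mm; the middle one is empty. Origin at the centre of its underside.
- chuck: Fixed chuck of the white bench spindle, leaning 32 degrees from vertical to the spindle's front. z: chuck axis, up out of its mouth; origin at its back face. Nose at z = 50 mm, bore 28 mm across, tapering from z = 14 to 14 mm across at its floor, z = 4. Three jaws, z = 20 to 52; opening 24 mm across at sleeve 0. A seated electrode ends at z = 75. Motor (68 mm across) at z < 0.
- chuck_seat (a point): Centre of the floor of the chuck's bore, where the shank's end comes to stand; axes as the chuck's.
- sleeve_mid (a point): Point on the chuck axis at half height of the dark knurled sleeve; the sleeve is 54 mm across and 38 mm long (z = 8 to 46 mm of the chuck).
- sleeve (a joint): Turn of the sleeve in rad, 0 = fully open, range 0 to 2.2; grows when turned clockwise looking at the jaws (negative about the chuck's z). Each rad moves every jaw 3.5 mm inward, so they meet a 12 mm shank at about 1.7. It stays where it is left (0.2 N m friction).
- jaw0: First of the three coupled jaws (8 x 14 x 32 mm steel blocks in the chuck's mouth); origin and axes as the chuck's when open.
- jaw1: Second jaw.
- jaw2: Third jaw.

How it is judged (in metres and radians):
On the way, in this order (a step that is already met when the one before it is completed fails the run):
1. the white electrode stands shank down on the floor of the chuck's bore (distance between white_electrode and chuck_seat below 0.011 m and z of white_electrode in the frame of chuck_seat below 0.005 m), for 0.2 s.
2. all three jaws press on its shank (contact force between each of jaw0, jaw1, jaw2 and white_electrode above 2 N), for 0.2 s.
At the end, for the whole second after the job is handed in: The white electrode stands in the chuck, its shank's end within 6 mm of the centre of the bore's floor and its axis within 4 degrees of the chuck's, each of the three jaws pressing on it with more than 2 N after the robot has let go; the amber electrode still stands upright in the rack (all of step 2 and distance between white_electrode and chuck_seat below 0.006 m and angle between the z axis of white_electrode and the z axis of chuck, either way round below 0.07 rad and z of amber_electrode in the frame of rack below 0.02 m and horizontal distance between amber_electrode and rack below 0.05 m and angle between amber_electrode's own z axis and vertical below 0.15 rad); the robot touches nothing.
It also fails if it takes over 54 s, if anything falls off the work surface, if the arm or the gripper's body presses on something with over 40 N, if the wrist force passes 120 N, or if a joint passes its speed limit or range.

## Working session

There is one attempt and no reset: what is moved stays moved. The work goes in short steps, Python scripts to look and compute and a shell command to move; the robot and the scene stay as the last step left them, time stands still between calls to the robot, and variables do not carry over. Pictures are saved under pics/ and viewed, at most 10 in all, crops included, and the job is handed in when it is done.

```bash
ls; mkdir -p pics; cat > h.py <<'E'
import numpy as np, cv2
from rig import robot
def save(cam,name):
    info=robot.camera_info(cam); im,d=robot.camera(cam)
    cv2.imwrite(f'pics/{name}.png',im[:,:,::-1]); np.savez(f'pics/{name}.npz',im=im,d=d,W=info['world_to_cam'],K=[info[k] for k in('fx','fy','cx','cy')],dist=info['dist'])
    return im,d,info
def cloud(d,info):
    v,u=np.mgrid[0:400,0:640]; p=np.stack([u,v],-1).reshape(-1,1,2).astype(float)
    K=np.array([[info['fx'],0,info['cx']],[0,info['fy'],info['cy']],[0,0,1]])
    n=cv2.undistortPoints(p,K,np.array(info['dist'])).reshape(400,640,2)
    P=np.stack([n[...,0]*d,-n[...,1]*d,-d,np.ones_like(d)],-1)
    return (P@np.linalg.inv(np.array(info['world_to_cam'])).T)[...,:3]
E
python3 - <<'E'
from h import *
np.set_printoptions(precision=1,suppress=True)
ims=[]
for c in('side','top'):
    im,d,i=save(c,c+'0'); ims.append(im)
    print(c,np.linalg.inv(np.array(i['world_to_cam'])))
    for t in('white_electrode','amber_electrode','rack','chuck','sleeve','jaw0'):
        print(t,[(np.array(r['position']),round(r['confidence'],2)) for r in robot.look_for(c,t)[:3]])
cv2.imwrite('pics/both.png',cv2.resize(np.vstack(ims),(800,1000))[:,:,::-1])
print(robot.get_state()['clock'])
E
```

```text
pics
side [[  -1.     0.    -0.   510.2]
 [  -0.    -0.4    0.9 1082.8]
 [   0.     0.9    0.4  443.5]
 [   0.     0.     0.     1. ]]
white_electrode [(array([439.9, 387.7,  76.7]), 0.78)]
amber_electrode [(array([452.9, 316.3,  76.7]), 0.73), (array([569.6, 199.9, 197.8]), 0.43)]
rack [(array([446.3, 403.4,  45.2]), 0.94)]
chuck [(array([569.5, 196.4, 187.4]), 0.59)]
sleeve [(array([568.1, 198.3, 201.4]), 0.56), (array([572.3, 190.5, 190.8]), 0.53)]
jaw0 []
top [[ -0.    1.   -0.1 382.9]
 [ -1.   -0.    0.  281. ]
 [  0.    0.1   1.  993.2]
 [  0.    0.    0.    1. ]]
white_electrode []
amber_electrode [(array([446.6, 302.5,  81.2]), 0.44)]
rack [(array([440.2, 342.7,  60.2]), 0.76)]
chuck [(array([584.7, 175.1, 180.4]), 0.98)]
sleeve [(array([575. , 178. , 209.4]), 0.73)]
jaw0 [(array([554.9, 162.6, 213.5]), 0.5)]
0.7
```

View pics/side0.png

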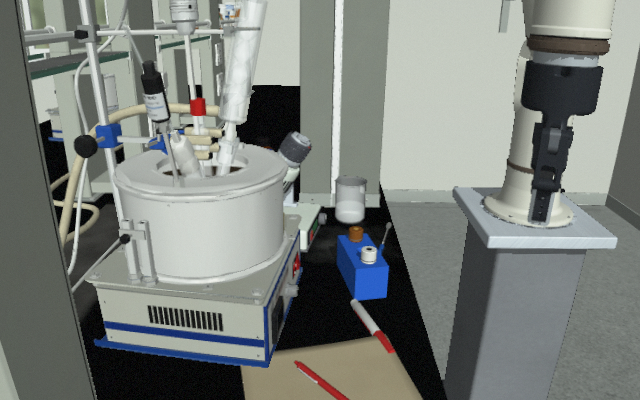

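View pics/top0.png

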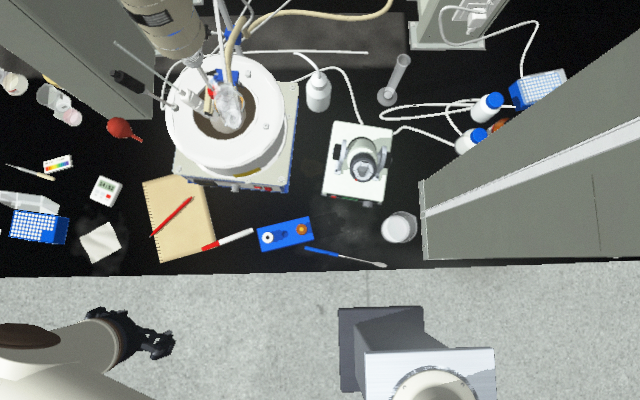

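The side picture shows the rack at about (362,267) with white at (369,254) and amber at (356,233), and the dark chuck at (295,150). The top picture shows white at (268,238), amber at (302,229), and the chuck mouth at (365,172), leaning towards the robot (picture down).

```bash
cat > fit.py <<'E'
from h import *
from scipy.optimize import least_squares
def load(n):
    z=np.load(f'pics/{n}.npz'); return z['im'],z['d'],dict(world_to_cam=z['W'],dist=z['dist'],**dict(zip(('fx','fy','cx','cy'),z['K'])))
def axis(yaw,t=np.radians(32)): return np.array([np.sin(t)*np.cos(yaw),np.sin(t)*np.sin(yaw),np.cos(t)])
def sdf(P,o,yaw):
    a=axis(yaw); q=P-o; z=q@a; r=np.linalg.norm(q-np.outer(z,a),axis=1)
    def cyl(R,z0,z1):
        dr=r-R; dz=np.maximum(z0-z,z-z1)
        return np.minimum(np.maximum(dr,dz),0)+np.hypot(np.maximum(dr,0),np.maximum(dz,0))
    s=np.minimum(cyl(27,8,46),cyl(34,-60,0)); s=np.minimum(s,cyl(23,0,50))
    s=np.where((r<15)&(z>10),0,s); return s
def fit(P,x0):
    f=lambda x:sdf(P,x[:3],x[3]); best=None
    for y in(0,.4,-.4):
        r=least_squares(f,[*x0[:3],x0[3]+y],loss='soft_l1',f_scale=2)
        if best is None or r.cost<best.cost: best=r
    return best,f(best.x)
E
python3 - <<'E'
from fit import *
np.set_printoptions(precision=2,suppress=True)
for c in('top0','side0'):
    im,d,i=load(c); P=cloud(d,i); ok=d>0
    hsv=cv2.cvtColor(im,cv2.COLOR_RGB2HSV)
    near=ok&(np.linalg.norm(P-[440,345,60],axis=-1)<110)
    blue=near&(hsv[...,0]>100)&(hsv[...,0]<130)&(hsv[...,1]>120)&(abs(P[...,2]-60)<6)
    pts=P[blue][:,:2].astype(np.float32); print(c,'rack',blue.sum(),cv2.minAreaRect(pts),np.median(P[blue][:,2]))
    for nm,m in(('white',(hsv[...,1]<60)&(hsv[...,2]>100)),('amber',(hsv[...,0]<25)&(hsv[...,1]>100))):
        s=near&m&(P[...,2]>72)&(P[...,2]<92); q=P[s]
        if s.sum()>3: print(nm,s.sum(),q.mean(0),(q.min(0)+q.max(0))/2,np.ptp(q,axis=0))
al=[]
for c in('top0','side0'):
    im,d,i=load(c); P=cloud(d,i)
    m=(d>0)&(np.linalg.norm(P-[575,180,190],axis=-1)<75)&(P[...,2]>135)
    q=P[m]; al.append(q); b,r=fit(q,[600,180,150,np.pi]); print(c,len(q),b.x,'mouth',b.x[:3]+50*axis(b.x[3]),'med|r|',np.median(abs(r)),'frac>4',(abs(r)>4).mean())
q=np.vstack(al);b,r=fit(q,[600,180,150,np.pi]);print('both',b.x,np.median(abs(r)),b.x[:3]+50*axis(b.x[3]))
E
```

```text
top0 rack 1033 ((441.8773498535156, 342.4969787597656), (56.54751205444336, 126.1375503540039), 12.4241943359375) 59.56446624741079
white 92 [432.92 380.87  81.47] [435.37 355.04  80.51] [28.05 78.37  9.58]
amber 83 [449.39 303.74  81.56] [449.43 303.39  79.48] [23.38 20.9  12.08]
side0 rack 882 ((442.04010009765625, 346.4104919433594), (57.257843017578125, 130.66514587402344), 12.136154174804688) 59.764204961719486
white 149 [433.81 390.82  79.3 ] [433.39 386.29  77.85] [25.07 25.93 11.46]
amber 131 [450.7 312.3  79.4] [450.23 308.81  77.84] [23.62 25.11 11.66]
top0 1209 [579.45 169.32 170.64   3.02] mouth [553.16 172.66 213.04] med|r| 1.46582837892959 frac>4 0.304383788254756
side0 954 [581.23 170.61 170.96   2.9 ] mouth [555.52 177.05 213.36] med|r| 0.9459040200498448 frac>4 0.06184486373165619
both [580.46 170.31 170.53   2.89] 1.210420400697533 [554.8  176.92 212.93]
```

```bash
cat > go.py <<'E'
from h import *
from scipy.spatial.transform import Rotation as Ro
np.set_printoptions(precision=2,suppress=True)
def row(p,R,n,st=None,src=None):
    "equal row repeated n times taking the tool from the present pose (or src=(p,R)) to (p,R)"
    s=st or robot.get_state(); p0,R0=src if src else (np.array(s['eef_pos']),np.array(s['ee_rot']))
    dr=Ro.from_matrix(R0.T@R).as_rotvec()/n; Q=Ro.from_rotvec(dr).as_matrix()
    S=sum(np.linalg.matrix_power(Q,k) for k in range(n))
    t=np.linalg.solve(S,R0.T@(np.array(p)-p0))
    return [round(float(v),4) for v in t/1000]+[round(float(v),2) for v in np.degrees(dr)]
def frame(z,y):
    z=z/np.linalg.norm(z); y=y-z*(y@z); y/=np.linalg.norm(y); return np.stack([np.cross(y,z),y,z],1)
a=np.radians(12.4); rx=np.array([np.cos(a),np.sin(a),0])
RW=[frame(np.array([0,0,-1.]),s*rx) for s in(1,-1)]
def chuckR(yaw,s=1):
    t=np.radians(32); A=np.array([np.sin(t)*np.cos(yaw),np.sin(t)*np.sin(yaw),np.cos(t)]); return A,frame(-A,s*rx)
E
python3 - <<'E'
from go import *
s=robot.get_state(); print(s['clock'],np.array(s['eef_pos']),'\n',np.array(s['ee_rot']),np.array(s['q']),s['contact_force'],s['gripper_width'])
C=np.linalg.inv(np.array(robot.camera_info('wrist')['world_to_cam'])); R=np.array(s['ee_rot']); print('cam in tool',R.T@(C[:3,3]-s['eef_pos']),'\n',R.T@C[:3,:3])
for Rt in RW: print(Rt.tolist(),'\n',row([433.3,381.6,130],Rt,10))
E
```

```text
0.7 [266.69 592.79 239.34] 
 [[-0.91  0.41  0.  ]
 [ 0.41  0.91  0.  ]
 [ 0.    0.   -1.  ]] [-0.88  0.5  -0.43  1.55  0.22  1.14 -0.21] [ 0.75 -0.55 -0.23] 85.40853952777195
cam in tool [  69.99    0.03 -135.25] 
 [[ 0.    0.96  0.27]
 [ 1.   -0.   -0.  ]
 [-0.    0.27 -0.96]]
[[-0.2147353271670632, 0.9766722783341679, 0.0], [0.9766722783341679, 0.2147353271670632, 0.0], [0.0, 0.0, -1.0]] 
 [-0.0278, -0.0017, 0.0109, 0.0, -0.0, 5.34]
[[0.2147353271670632, -0.9766722783341679, 0.0], [-0.9766722783341679, -0.2147353271670632, 0.0], [0.0, 0.0, -1.0]] 
 [-0.0032, -0.033, 0.0109, 0.0, 0.0, -12.66]
```

```bash
python3 -m handwheel '[[-0.0278,-0.0017,0.0109,0,0,5.34],[-0.0278,-0.0017,0.0109,0,0,5.34],[-0.0278,-0.0017,0.0109,0,0,5.34],[-0.0278,-0.0017,0.0109,0,0,5.34],[-0.0278,-0.0017,0.0109,0,0,5.34],[-0.0278,-0.0017,0.0109,0,0,5.34],[-0.0278,-0.0017,0.0109,0,0,5.34],[-0.0278,-0.0017,0.0109,0,0,5.34],[-0.0278,-0.0017,0.0109,0,0,5.34],[-0.0278,-0.0017,0.0109,0,0,5.34]]' 1 60
python3 - <<'E'
from go import *
s=robot.get_state(); im,d,i=save('wrist','w1'); P=cloud(d,i)
print(np.array(s['q']),s['eef_pos'])
for t in('white_electrode','rack'): print(t,[(np.array(r['position']),round(r['confidence'],2)) for r in robot.look_for('wrist',t)[:2]])
m=(d>0)&(np.hypot(P[...,0]-433,P[...,1]-381.6)<25)&(abs(P[...,2]-81)<5); q=P[m]
print(m.sum(),q.mean(0),cv2.minEnclosingCircle(q[:,:2].astype(np.float32)))
print(row([433.3,381.6,72],RW[0],10))
E
```

```text
clock: 1.7
eef_pos: [433.8, 380.9, 130.1]
ee_rot: [[-0.21, 0.978, 0.001], [0.978, 0.21, 0.001], [0.0, 0.001, -1.0]]
contact_force: [1.1, -0.8, -0.6]
gripper_width: 85.7
grip_force: 0.0
[-0.64  0.47 -0.16  1.84  0.1   0.84 -0.64] [433.77 380.9  130.1 ]
white_electrode [(array([437. , 387.2,  82.1]), 0.59)]
rack [(array([438. , 351.5,  60.7]), 0.88)]
1501 [433.03 385.47  82.41] ((433.2789001464844, 384.61669921875), 13.104384422302246)
[0.0003, 0.0, 0.0058, -0.01, 0.01, -0.02]
```

View pics/w1.png

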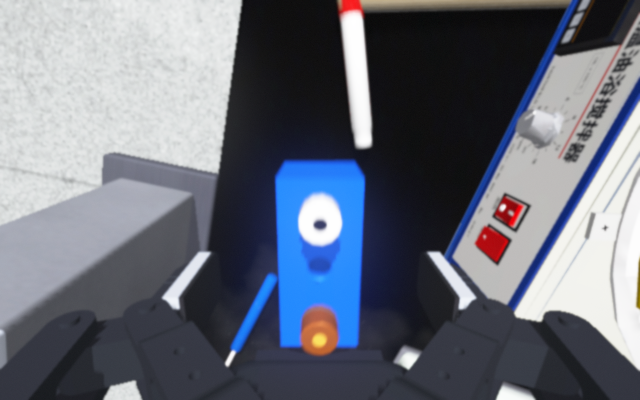

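White body at (320,220), amber at (319,330), and the fingers straddle the rack clear of both. The circle fit of the white body (radius 13.1 mm, height 82 mm) matches its given size. I'll descend with a 3 mm shift along tool x, then close.

```bash
python3 -m handwheel '[[0.001,0,0.0058,0,0,0],[0.001,0,0.0058,0,0,0],[0.001,0,0.0058,0,0,0],[0,0,0.0058,0,0,0],[0,0,0.0058,0,0,0],[0,0,0.0058,0,0,0],[0,0,0.0058,0,0,0],[0,0,0.0058,0,0,0],[0,0,0.0058,0,0,0],[0,0,0.0058,0,0,0]]'
python3 -m handwheel '[[0,0,0,0,0,0],[0,0,0,0,0,0],[0,0,0,0,0,0],[0,0,0,0,0,0],[0,0,0,0,0,0],[0,0,0,0,0,0],[0,0,0,0,0,0],[0,0,0,0,0,0],[0,0,0,0,0,0],[0,0,0,0,0,0]]' 0 60
```

```text
clock: 2.85
eef_pos: [432.4, 384.7, 71.8]
ee_rot: [[-0.214, 0.977, -0.0], [0.977, 0.214, 0.0], [0.0, -0.0, -1.0]]
contact_force: [-0.6, 0.7, 0.9]
gripper_width: 85.4
grip_force: 0.0
clock: 3.85
eef_pos: [432.7, 385.1, 73.0]
ee_rot: [[-0.214, 0.977, 0.001], [0.977, 0.214, 0.001], [0.001, 0.001, -1.0]]
contact_force: [-0.3, -1.6, 5.9]
gripper_width: 23.5
grip_force: 59.1
```

```bash
python3 -m handwheel '[[0,0,-0.004,0,0,0],[0,0,-0.008,0,0,0],[0,0,-0.014,0,0,0],[0,0,-0.016,0,0,0],[0,0,-0.018,0,0,0],[0,0,-0.02,0,0,0],[0,0,-0.02,0,0,0],[0,0,-0.02,0,0,0],[0,0,-0.02,0,0,0],[0,0,-0.02,0,0,0]]'
python3 - <<'E'
from go import *
s=robot.get_state(); im,d,i=save('side','s2'); im2,_,_=save('wrist','w2')
p,R=np.array(s['eef_pos']),np.array(s['ee_rot']); print(p,s['q'],s['gripper_width'],s['grip_force'])
W=np.array(i['world_to_cam']); c=W@[*p,1]; u=int(i['fx']*c[0]/-c[2]+i['cx']); v=int(-i['fy']*c[1]/-c[2]+i['cy']); print(u,v)
crop=im[max(v-60,0):v+60,max(u-75,0):u+75]; crop=cv2.resize(crop,(600,480)); o=np.vstack([crop[:, :600]]); 
w=cv2.resize(im2,(600,375))
cv2.imwrite('pics/c2.png',np.vstack([cv2.resize(crop,(375,300)),cv2.resize(im2,(480,300))[:, :375]])[:,:,::-1])
yaw=2.95; A,Rc=chuckR(yaw); Rc=Rc@Ro.from_euler('z',-90,degrees=True).as_matrix()
mouth=np.array([554.8,176.5,213]); o=mouth-50*A
tcp=o+A*(50+15+60); print(tcp,Rc,row(tcp,Rc,20))
E
```

```text
clock: 4.85
eef_pos: [431.9, 384.6, 234.2]
ee_rot: [[-0.215, 0.977, -0.0], [0.977, 0.215, 0.0], [0.0, 0.0, -1.0]]
contact_force: [0.7, 0.4, -0.5]
gripper_width: 23.4
grip_force: 59.1
[431.92 384.57 234.17] [-0.63  0.35 -0.18  1.75  0.07  1.05 -0.62] 23.366779066339053 59.13030557334423
374 159
[515.78 184.07 276.6 ] [[-0.83 -0.21  0.52]
 [-0.3   0.95 -0.1 ]
 [-0.47 -0.24 -0.85]] [-0.0104, -0.0068, 0.0011, -0.59, -1.68, -4.55]
```

View pics/c2.png

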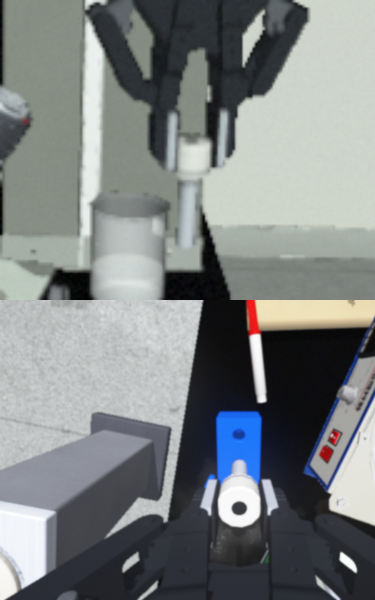

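The electrode hangs straight between the fingertips, with its body protruding about 6 mm below the tips. The rack's middle and left holes are empty, as they should be. Next is a waypoint well above the mouth on the chuck axis, for a close look.

```bash
python3 - <<'E'
from go import *
s=robot.get_state(); p,R=np.array(s['eef_pos']),np.array(s['ee_rot'])
im,d,i=(lambda z:(z['im'],z['d'],dict(world_to_cam=z['W'],dist=z['dist'],**dict(zip(('fx','fy','cx','cy'),z['K'])))))(np.load('pics/w2.npz'))
P=(cloud(d,i)-p)@R; m=(d>0)&(np.hypot(P[...,0],P[...,1])<16)&(abs(P[...,2]+11)<6)&(im.min(2)>120); q=P[m]
print('body top in tool',m.sum(),np.median(q,0),cv2.minEnclosingCircle(q[:,:2].astype(np.float32)))
A,Rc=chuckR(2.95); Rc=Rc@Ro.from_euler('z',-90,degrees=True).as_matrix()
o=np.array([554.8,176.5,213])-50*A; tcp=o+A*170
r=row(tcp,Rc,20); print(tcp,r)
T,Q=p.copy(),R.copy()
for k in range(20):
    T=T+Q@np.array(r[:3])*1000; Q=Q@Ro.from_rotvec(np.radians(r[3:])).as_matrix()
    if k%3==1: print(k,T,'tip',T+Q[:,2]*62)
E
```

```text
body top in tool 2517 [  2.08  -0.18 -11.03] ((-0.4755425453186035, -0.5211061835289001), 13.227320671081543)
[492.37 188.61 314.77] [-0.0098, -0.0072, -0.0011, -0.59, -1.68, -4.55]
1 [424.54 363.56 238.66] tip [427.09 360.72 176.78]
4 [417.77 328.04 244.02] tip [424.56 321.34 182.76]
7 [419.16 292.42 252.11] tip [430.92 283.03 191.97]
10 [428.33 258.84 263.27] tip [445.48 248.11 204.66]
13 [444.4  229.3  277.61] tip [467.01 218.67 220.87]
16 [466.04 205.56 295.05] tip [493.81 196.44 240.37]
19 [491.55 188.97 315.31] tip [523.86 182.7  262.76]
```

```bash
for k in 1 2; do python3 -m handwheel '[[-0.0098,-0.0072,-0.0011,-0.59,-1.68,-4.55],[-0.0098,-0.0072,-0.0011,-0.59,-1.68,-4.55],[-0.0098,-0.0072,-0.0011,-0.59,-1.68,-4.55],[-0.0098,-0.0072,-0.0011,-0.59,-1.68,-4.55],[-0.0098,-0.0072,-0.0011,-0.59,-1.68,-4.55],[-0.0098,-0.0072,-0.0011,-0.59,-1.68,-4.55],[-0.0098,-0.0072,-0.0011,-0.59,-1.68,-4.55],[-0.0098,-0.0072,-0.0011,-0.59,-1.68,-4.55],[-0.0098,-0.0072,-0.0011,-0.59,-1.68,-4.55],[-0.0098,-0.0072,-0.0011,-0.59,-1.68,-4.55]]'; done
python3 - <<'E'
from go import *; from fit import *
s=robot.get_state(); im,d,i=save('wrist','w3'); P=cloud(d,i)
p,R=np.array(s['eef_pos']),np.array(s['ee_rot'])
print(p,np.array(s['q']),s['contact_force'])
T=(P-p)@R
m=(d>0)&(np.linalg.norm(P-[575,173,185],axis=-1)<65)&(P[...,2]>140)&~((np.hypot(T[...,0],T[...,1])<20)&(T[...,2]<64))
q=P[m]; b,r=fit(q,[580,171,171,2.95]); print(len(q),b.x,'mouth',b.x[:3]+50*axis(b.x[3]),np.median(abs(r)),(abs(r)>4).mean())
for t in('chuck','sleeve'): print(t,[(np.array(r['position']),round(r['confidence'],2)) for r in robot.look_for('wrist',t)[:2]])
A=axis(b.x[3]); print('angle',np.degrees(np.arccos(-A@R[:,2])),'offset of mouth in tool',R.T@(b.x[:3]+54*A-p), 'axis in tool',R.T@A)
E
```

```text
clock: 5.95
eef_pos: [422.7, 267.5, 255.3]
ee_rot: [[-0.815, 0.526, 0.243], [0.497, 0.85, -0.173], [-0.298, -0.021, -0.954]]
contact_force: [-0.5, 0.8, -0.4]
gripper_width: 23.6
grip_force: 59.1
clock: 6.95
eef_pos: [490.2, 187.2, 311.5]
ee_rot: [[-0.829, -0.211, 0.517], [-0.306, 0.946, -0.105], [-0.467, -0.245, -0.849]]
contact_force: [-0.1, 0.1, -0.9]
gripper_width: 23.6
grip_force: 59.1
[490.24 187.21 311.46] [-0.51 -0.04 -0.18  2.15  0.63  0.76  0.76] [-0.11  0.07 -0.87]
5105 [581.68 172.45 174.42   3.01] mouth [555.41 175.88 216.82] 1.3973535023021668 0.26699314397649365
chuck [(array([561.9, 173.3, 197.9]), 0.69)]
sleeve [(array([549.8, 171. , 200.6]), 0.84)]
angle 2.1190611168657942 offset of mouth in tool [ -6.27  -1.39 111.28] axis in tool [ 0.02 -0.03 -1.  ]
```

View pics/w3.png

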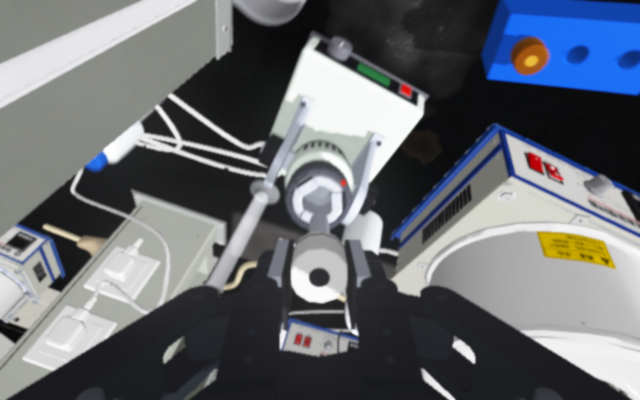

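The chuck mouth is at (320,190) with three open jaws, and the shank's end shows just in front of it at (320,225). The spindle's base plate corners are at (315,35) and (425,95). I'll get the yaw from that base and refit the chuck with trimmed points.

```bash
python3 - <<'E'
from go import *; from fit import *
# base yaw
for n in('top0','w3'):
    im,d,i=load(n); P=cloud(d,i)
    reg=(d>0)&(abs(P[...,0]-590)<140)&(abs(P[...,1]-170)<90)&(im.min(2)>90)&(P[...,2]>8)&(P[...,2]<110)
    h,e=np.histogram(P[reg][:,2],bins=np.arange(8,112,4)); k=h.argmax(); z=e[k]+2
    m=(reg&(abs(P[...,2]-z)<4)).astype(np.uint8); nl,L,st,_=cv2.connectedComponentsWithStats(m); j=1+st[1:,4].argmax()
    q=P[L==j]; print(n,'z',z,h.max(),cv2.minAreaRect(q[:,:2].astype(np.float32)))
# trimmed fits
x0=np.array([580.5,171,172,2.97]); al=[]
for n in('top0','side0','w3'):
    im,d,i=load(n); P=cloud(d,i); m=(d>0)&(np.linalg.norm(P-[575,173,185],axis=-1)<90)
    if n=='w3':
        s=robot.get_state(); T=(P-s['eef_pos'])@np.array(s['ee_rot']); m&=~((np.hypot(T[...,0],T[...,1])<22)&(T[...,2]<66))
    q=P[m]; x=x0
    for it in range(8):
        A=axis(x[3]); z=(q-x[:3])@A
        w=(abs(sdf(q,x[:3],x[3]))<(8 if it<3 else 4))&(z>-25); x=least_squares(lambda y:sdf(q[w],y[:3],y[3]),x,loss='soft_l1',f_scale=1.5).x
    r=sdf(q[w],x[:3],x[3]); A=axis(x[3]); print(n,w.sum(),x,'mouth',x[:3]+50*A,'rms',r.std(),'z range',((q[w]-x[:3])@A).min(),((q[w]-x[:3])@A).max())
E
```

```text
top0 z 50 1815 ((617.19677734375, 162.23275756835938), (147.15567016601562, 185.67742919921875), 78.85855102539062)
w3 z 50 8204 ((591.4229736328125, 169.33143615722656), (149.24378967285156, 132.39649963378906), 79.37236022949219)
top0 760 [579.13 168.02 170.87   2.91] mouth [553.35 174.14 213.27] rms 1.4359150744961537 z range -24.046870196708618 55.15103449086683
side0 889 [580.67 171.23 172.08   2.94] mouth [554.69 176.42 214.48] rms 1.3890707989839348 z range -24.586393400449666 53.06424871395227
w3 3679 [580.97 172.28 173.31   2.99] mouth [554.8  176.41 215.71] rms 1.1778265001844432 z range -24.902167595436385 53.347261028893115
```

```bash
python3 - <<'E'
from go import *; from fit import *
s=robot.get_state(); p,R=np.array(s['eef_pos']),np.array(s['ee_rot'])
im,d,i=load('w3'); T=(cloud(d,i)-p)@R
for a in(14,22,30,38,46,54):
    m=(d>0)&(np.hypot(T[...,0]-3,T[...,1])<14)&(abs(T[...,2]-a)<4); q=T[m]
    print(a,m.sum(),np.percentile(q,[2,50,98],axis=0)[:,:2].ravel() if len(q)>5 else '')
m=(d>0)&(np.hypot(T[...,0]-3,T[...,1])<14)&(T[...,2]>10)&(T[...,2]<75); print('end z',np.percentile(T[m][:,2],[95,98,100]))
m=(d>0)&(np.hypot(T[...,0],T[...,1])<15)&(abs(T[...,2]+11)<3)&(im.min(2)>100); q=T[m]; print('top',cv2.minEnclosingCircle(q[:,:2].astype(np.float32)),np.linalg.lstsq(np.c_[q[:,:2],np.ones(len(q))],q[:,2],rcond=None)[0])
A=axis(2.95); o=np.array([580.6,171.3,172.6]); Rc=frame(-A,R[:,1])
for zc in(115,64): print(zc,o+A*zc,row(o+A*zc,Rc,10))
E
```

```text
14 22 [  5.07 -10.16  10.28  -2.05  11.39  11.05]
22 0 
30 65 [ 2.27 -4.04  4.43  0.63  5.25  5.37]
38 97 [-0.66 -4.93  4.2   0.1   5.18  5.82]
46 88 [ 0.7  -5.03  4.12  0.1   4.89  5.85]
54 83 [-0.3  -5.29  4.03  0.68  5.19  6.13]
end z [56.55 57.99 59.55]
top ((-0.714439332485199, 0.5887253880500793), 13.200570106506348) [ 0.01 -0.   -9.71]
115 [520.77 182.9  270.13] [-0.0005, -0.0, 0.0051, -0.02, -0.03, -0.0]
64 [547.31 177.76 226.88] [-0.0005, -0.0, 0.0102, -0.02, -0.03, -0.0]
```

```bash
python3 -m handwheel '[[-0.001,0,0.005,0,0,0],[-0.001,0,0.005,0,0,0],[-0.001,0,0.005,0,0,0],[-0.001,0,0.005,0,0,0],[-0.0005,0,0.005,0,0,0],[0,0,0.005,0,0,0],[0,0,0.005,0,0,0],[0,0,0.005,0,0,0],[0,0,0.005,0,0,0],[0,0,0.005,0,0,0]]'
python3 -m handwheel '[[0,0,0.003,0,0,0],[0,0,0.003,0,0,0],[0,0,0.003,0,0,0],[0,0,0.003,0,0,0],[0,0,0.003,0,0,0],[0,0,0.003,0,0,0],[0,0,0.003,0,0,0],[0,0,0.003,0,0,0],[0,0,0.003,0,0,0],[0,0,0.003,0,0,0]]'
python3 - <<'E'
from go import *; from fit import *
s=robot.get_state(); p,R=np.array(s['eef_pos']),np.array(s['ee_rot']); save('wrist','w4')
A=axis(2.95); o=np.array([580.6,171.3,172.6]); print(R.T@(o+A*64-p),np.array(s['q']))
E
```

```text
clock: 8.1
eef_pos: [520.5, 184.0, 271.1]
ee_rot: [[-0.83, -0.208, 0.517], [-0.303, 0.947, -0.105], [-0.468, -0.243, -0.849]]
contact_force: [0.5, -0.3, -1.2]
gripper_width: 23.3
grip_force: 59.1
clock: 9.1
eef_pos: [535.9, 180.9, 245.7]
ee_rot: [[-0.83, -0.208, 0.517], [-0.303, 0.947, -0.105], [-0.468, -0.244, -0.849]]
contact_force: [-0.3, 0.0, -0.2]
gripper_width: 23.5
grip_force: 59.1
[ 0.34 -0.71 22.22] [-0.49  0.12 -0.14  2.16  0.77  0.61  0.64]
```

View pics/w4.png

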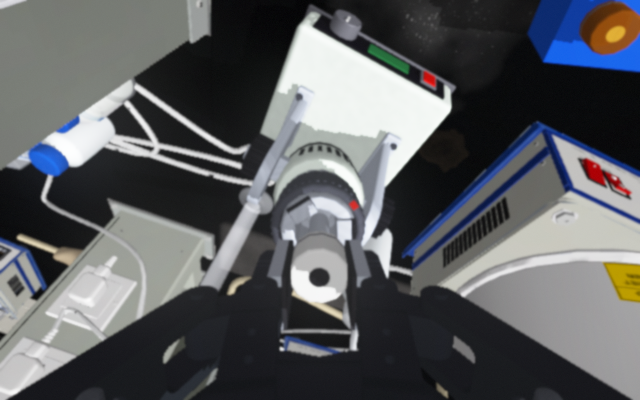

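The shank is inside the jaw opening at (322,225), well centred. Continuing to the floor.

```bash
python3 -m handwheel '[[0,0,0.003,0,0,0],[0,0,0.003,0,0,0],[0,0,0.003,0,0,0],[0,0,0.003,0,0,0],[0,0,0.002,0,0,0],[0,0,0.002,0,0,0],[0,0,0.001,0,0,0],[0,0,0.001,0,0,0],[0,0,0.001,0,0,0],[0,0,0.001,0,0,0]]'
python3 - <<'E'
from go import *; from fit import *
s=robot.get_state(); p,R=np.array(s['eef_pos']),np.array(s['ee_rot'])
A=axis(2.95); o=np.array([580.6,171.3,172.6]); print(R.T@(o+A*64-p))
im,d,i=load('w4'); P=cloud(d,i); q=P-o; z=q@A; r=np.linalg.norm(q-z[...,None]*A,axis=-1); T=q@R
for a in range(-20,60,10):
    m=(d>0)&(abs(z-a)<5)&(r<90)&(r>29); k=T[m]
    if len(k): th=np.degrees(np.arctan2(k[:,1],k[:,0])); h=np.round(th/20)*20; print(a,[(int(t),round(float(r[m][h==t].min()))) for t in np.unique(h)])
E
```

```text
clock: 10.15
eef_pos: [546.4, 179.2, 229.7]
ee_rot: [[-0.829, -0.208, 0.518], [-0.303, 0.947, -0.104], [-0.469, -0.243, -0.849]]
contact_force: [-8.3, -1.7, 13.0]
gripper_width: 23.4
grip_force: 60.7
[ 1.03 -0.86  3.04]
-20 [(-100, 32), (-80, 32), (-60, 32), (-40, 32), (-20, 33), (0, 33), (20, 33), (40, 33), (60, 33), (80, 33), (100, 33), (120, 40), (140, 46)]
-10 [(-100, 31), (-80, 29), (-60, 29), (-40, 29), (-20, 29), (0, 29), (20, 29), (40, 29), (60, 29), (80, 29), (100, 31)]
```

```bash
python3 -m handwheel '[[0.0005,-0.0005,0,0,0,0],[0.0005,-0.0005,0,0,0,0],[0,0,0.0005,0,0,0],[0,0,0.0005,0,0,0],[0,0,0.0005,0,0,0],[0,0,0.0005,0,0,0],[0,0,0,0,0,0],[0,0,0,0,0,0],[0,0,0,0,0,0],[0,0,0,0,0,0]]'
python3 - <<'E'
from go import *; from fit import *
s=robot.get_state(); p,R=np.array(s['eef_pos']),np.array(s['ee_rot'])
A=axis(2.95); o=np.array([580.6,171.3,172.6]); print(R.T@(o+A*64-p),R.T@np.array(s['contact_force']))
im,d,i=save('side','s5')
P=cloud(d,i); T=(P-p)@R; m=(d>0)&(np.hypot(T[...,0],T[...,1])<15)&(T[...,2]>-16)&(T[...,2]<12)&(im.min(2)>120);print(m.sum(),np.percentile(T[m],[2,50,98],axis=0))
E
```

```text
clock: 11.15
eef_pos: [547.1, 179.3, 229.9]
ee_rot: [[-0.828, -0.209, 0.521], [-0.304, 0.947, -0.102], [-0.472, -0.243, -0.847]]
contact_force: [-14.4, 0.8, 19.2]
gripper_width: 23.0
grip_force: 61.8
[ 1.73 -0.81  2.85] [  2.53  -0.86 -23.87]
42 [[-14.03  -7.7  -10.  ]
 [-11.44   5.    -2.32]
 [ -3.03  12.49  11.18]]
```

Contact is solid: 2 mm of extra commanded feed moved the tool only 0.2 mm, at 24 N, close to the expected depth. So it is on the floor. Release and look.

```bash
python3 -m handwheel '[[0,0,-0.0005,0,0,0],[0,0,-0.0005,0,0,0],[0,0,-0.0005,0,0,0],[0,0,-0.0005,0,0,0],[0,0,0,0,0,0],[0,0,0,0,0,0],[0,0,0,0,0,0],[0,0,0,0,0,0],[0,0,0,0,0,0],[0,0,0,0,0,0]]' 1
python3 - <<'E'
from go import *; from fit import *
s=robot.get_state(); p,R=np.array(s['eef_pos']),np.array(s['ee_rot'])
A=axis(2.95); o=np.array([580.6,171.3,172.6]); print(s['gripper_width'],R.T@(o+A*64-p),R.T@np.array(s['contact_force']))
im,d,i=save('wrist','w6'); P=cloud(d,i); T=(P-p)@R
m=(d>0)&(np.hypot(T[...,0],T[...,1])<28)&(abs(T[...,2]+8)<10)&(im.min(2)>100); q=T[m]
print('body pts',m.sum(),np.median(q,0),cv2.minEnclosingCircle(q[:,:2].astype(np.float32)))
E
```

```text
clock: 12.2
eef_pos: [545.5, 177.5, 228.7]
ee_rot: [[-0.83, -0.208, 0.517], [-0.303, 0.947, -0.105], [-0.468, -0.244, -0.849]]
contact_force: [0.1, -0.4, 0.2]
gripper_width: 85.2
grip_force: 0.0
85.16357028757422 [-0.7   0.27  2.45] [-0.04 -0.42 -0.13]
body pts 2648 [15.73  5.29 -9.14] ((13.527867317199707, 5.620856761932373), 14.28422737121582)
```

View pics/w6.png

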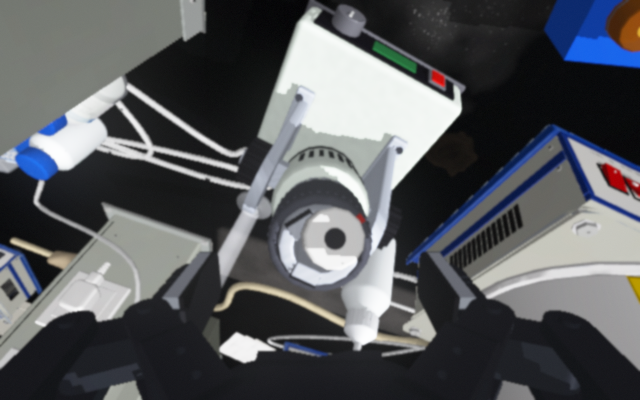

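The electrode stands in the chuck, leaning between the jaws with its body at (335,238), and the fingers are clear on either side. Next: descend around the sleeve, then grip it.

```bash
python3 -m handwheel '[[-0.0007,0,0.004,0,0,0],[0,0,0.004,0,0,0],[0,0,0.004,0,0,0],[0,0,0.004,0,0,0],[0,0,0.004,0,0,0],[0,0,0.004,0,0,0],[0,0,0.004,0,0,0],[0,0,0.004,0,0,0],[0,0,0.003,0,0,0],[0,0,0.003,0,0,0]]'
python3 -m handwheel '[[0,0,0,0,0,0],[0,0,0,0,0,0],[0,0,0,0,0,0],[0,0,0,0,0,0],[0,0,0,0,0,0],[0,0,0,0,0,0],[0,0,0,0,0,0],[0,0,0,0,0,0],[0,0,0,0,0,0],[0,0,0,0,0,0]]' 0 100
```

```text
clock: 13.25
eef_pos: [565.9, 173.8, 196.6]
ee_rot: [[-0.83, -0.208, 0.517], [-0.303, 0.947, -0.105], [-0.468, -0.244, -0.849]]
contact_force: [-0.6, -0.3, 0.5]
gripper_width: 85.3
grip_force: 0.0
clock: 14.25
eef_pos: [565.4, 174.2, 197.3]
ee_rot: [[-0.83, -0.209, 0.518], [-0.303, 0.947, -0.104], [-0.469, -0.244, -0.849]]
contact_force: [-5.7, -0.9, 5.2]
gripper_width: 50.5
grip_force: 103.6
```

```bash
python3 -m handwheel '[[0,0,0,0,0,5],[0,0,0,0,0,5],[0,0,0,0,0,5],[0,0,0,0,0,5],[0,0,0,0,0,5],[0,0,0,0,0,5],[0,0,0,0,0,5],[0,0,0,0,0,5],[0,0,0,0,0,5],[0,0,0,0,0,5]]'
python3 - <<'E'
from go import *
s=robot.get_state(); R=np.array(s['ee_rot']); print(R.T@np.array(s['contact_force']),R.T@np.array(s['ft_torque']),np.array(s['q']),s['eef_pos'])
E
```

```text
clock: 15.25
eef_pos: [565.3, 173.6, 197.4]
ee_rot: [[-0.691, 0.504, 0.518], [0.534, 0.839, -0.105], [-0.487, 0.204, -0.849]]
contact_force: [-6.5, -1.6, 7.9]
gripper_width: 50.4
grip_force: 103.9
[-0.2  -3.01 -9.87] [ 0.44  0.7  -0.25] [-0.59  0.23  0.03  2.16  0.87  0.49 -0.32] [565.33 173.63 197.35]
```

```bash
python3 -m handwheel '[[0,0,0,0,0,4],[0,0,0,0,0,4],[0,0,0,0,0,4],[0,0,0,0,0,4],[0,0,0,0,0,4],[0,0,0,0,0,4],[0,0,0,0,0,4],[0,0,0,0,0,4],[0,0,0,0,0,4],[0,0,0,0,0,4]]'
python3 - <<'E'
from go import *
s=robot.get_state(); R=np.array(s['ee_rot']); print(R.T@np.array(s['contact_force']),R.T@np.array(s['ft_torque']),np.array(s['q']),s['eef_pos'])
im,d,i=save('wrist','w7')
E
```

```text
clock: 16.25
eef_pos: [565.0, 173.3, 197.2]
ee_rot: [[-0.206, 0.831, 0.517], [0.948, 0.301, -0.106], [-0.244, 0.468, -0.849]]
contact_force: [-9.4, -2.9, 8.0]
gripper_width: 50.4
grip_force: 104.2
[ -2.77  -4.92 -11.36] [ 1.06 -0.04 -0.55] [-0.68  0.23  0.13  2.16  0.83  0.47 -0.98] [564.97 173.27 197.16]
```

View pics/w7.png

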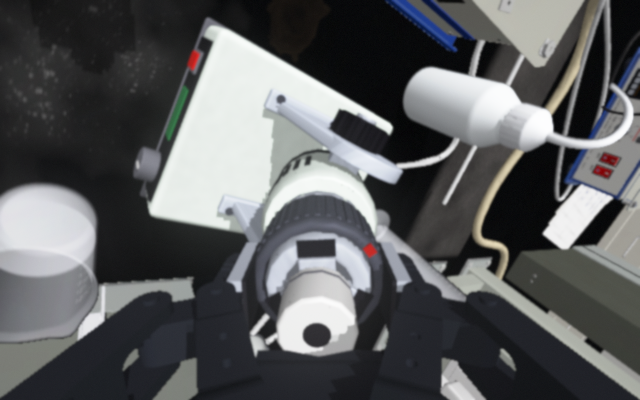

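The sleeve's red mark at (370,250) has turned with the gripper, so the sleeve follows. The body at (317,325) is nearly upright. Turning on, slower.

```bash
python3 -m handwheel '[[0,0,0,0,0,1],[0,0,0,0,0,1],[0,0,0,0,0,1],[0,0,0,0,0,1],[0,0,0,0,0,1],[0,0,0,0,0,1],[0,0,0,0,0,1],[0,0,0,0,0,1],[0,0,0,0,0,1],[0,0,0,0,0,1]]'
cat > st.py <<'E'
from go import *
s=robot.get_state(); R=np.array(s['ee_rot']); print('tool F',R.T@np.array(s['contact_force']),'M',R.T@np.array(s['ft_torque']),np.array(s['q']),np.degrees(np.arctan2(R[:,1]@RY[:,0],R[:,1]@RY[:,1])) if (RY:=np.array([[-.83,-.209,.518],[-.303,.947,-.104],[-.469,-.244,-.849]])) is not None else 0)
E
python3 st.py
python3 -m handwheel '[[0,0,0,0,0,1],[0,0,0,0,0,1],[0,0,0,0,0,1],[0,0,0,0,0,1],[0,0,0,0,0,1],[0,0,0,0,0,1],[0,0,0,0,0,0],[0,0,0,0,0,0],[0,0,0,0,0,0],[0,0,0,0,0,0]]'; python3 st.py
```

```text
clock: 17.3
eef_pos: [564.9, 173.3, 197.1]
ee_rot: [[-0.062, 0.854, 0.517], [0.985, 0.135, -0.106], [-0.16, 0.503, -0.849]]
contact_force: [-10.1, -2.4, 8.7]
gripper_width: 50.5
grip_force: 104.3
tool F [ -3.12  -4.51 -12.38] M [ 1.18 -0.32 -0.88] [-0.7   0.23  0.15  2.17  0.83  0.47 -1.15] -99.95788521502085
clock: 18.3
eef_pos: [564.8, 174.2, 197.0]
ee_rot: [[0.019, 0.855, 0.518], [0.994, 0.041, -0.105], [-0.111, 0.517, -0.849]]
contact_force: [-7.5, -1.8, 7.2]
gripper_width: 50.6
grip_force: 116.3
tool F [-2.76 -2.75 -9.79] M [ 1.05 -0.49 -3.12] [-0.72  0.23  0.17  2.17  0.82  0.46 -1.24] -105.40404207483483
```

The torque rose from 0.9 to 3.1 N m within about 5 degrees, so the jaws are clamped. Open the gripper and back off along the axis.

```bash
python3 -m handwheel '[[0,0,0,0,0,0],[0,0,0,0,0,0],[0,0,0,0,0,0],[0,0,0,0,0,0],[0,0,0,0,0,0],[0,0,0,0,0,0],[0,0,0,0,0,0],[0,0,0,0,0,0],[0,0,0,0,0,0],[0,0,0,0,0,0]]' 1; python3 st.py
python3 -m handwheel '[[0,0,-0.006,0,0,0],[0,0,-0.008,0,0,0],[0,0,-0.01,0,0,0],[0,0,-0.01,0,0,0],[0,0,-0.01,0,0,0],[0,0,-0.012,0,0,0],[0,0,-0.012,0,0,0],[0,0,-0.012,0,0,0],[0,0,-0.01,0,0,0],[0,0,-0.006,0,0,0]]'
python3 - <<'E'
from go import *; from fit import *
s=robot.get_state(); p,R=np.array(s['eef_pos']),np.array(s['ee_rot'])
im,d,i=save('wrist','w8'); P=cloud(d,i)
A=axis(2.95); o=np.array([580.6,171.3,172.6]); B=np.stack([np.cross(np.cross([0,0,1.],A),A)/np.sin(np.radians(32)),np.cross([0,0,1.],A)/np.sin(np.radians(32)),A],1)
T=(P-o)@B
m=(d>0)&(np.hypot(T[...,0],T[...,1])<20)&(abs(T[...,2]-75)<5); q=T[m]
print(m.sum(),'top face centre in chuck',cv2.minEnclosingCircle(q[:,:2].astype(np.float32)),np.median(q[:,2]),'slope',np.linalg.lstsq(np.c_[q[:,:2],np.ones(len(q))],q[:,2],rcond=None)[0])
m=(d>0)&(np.hypot(T[...,0],T[...,1])<26)&(np.hypot(T[...,0],T[...,1])>16)&(abs(T[...,2]-50)<8); print('nose z',m.sum(),np.percentile(T[m][:,2],[25,50,75]))
k=T[(d>0)&(np.hypot(T[...,0],T[...,1])<32)&(T[...,2]>10)&(T[...,2]<48)]; print('sleeve pts',len(k),least_squares(lambda c:np.hypot(k[:,0]-c[0],k[:,1]-c[1])-27,[0,0],loss='soft_l1').x)
E
```

```text
clock: 19.3
eef_pos: [565.8, 173.8, 196.8]
ee_rot: [[0.029, 0.855, 0.517], [0.994, 0.03, -0.105], [-0.105, 0.517, -0.849]]
contact_force: [0.4, 0.5, -0.4]
gripper_width: 85.6
grip_force: 0.0
tool F [0.55 0.16 0.45] M [ 0.51  0.06 -0.04] [-0.72  0.23  0.17  2.16  0.82  0.46 -1.25] -106.05041524294174
clock: 20.3
eef_pos: [515.8, 184.3, 279.5]
ee_rot: [[0.028, 0.855, 0.518], [0.994, 0.03, -0.104], [-0.104, 0.518, -0.849]]
contact_force: [0.2, 0.1, -0.2]
gripper_width: 85.5
grip_force: 0.0
1475 top face centre in chuck ((0.8576480150222778, 0.32088255882263184), 13.23240852355957) 76.98708129034254 slope [-0.01  0.07 76.8 ]
nose z 2114 [46.11 47.06 49.92]
sleeve pts 2162 [0.7  1.41]
```

View pics/w8.png

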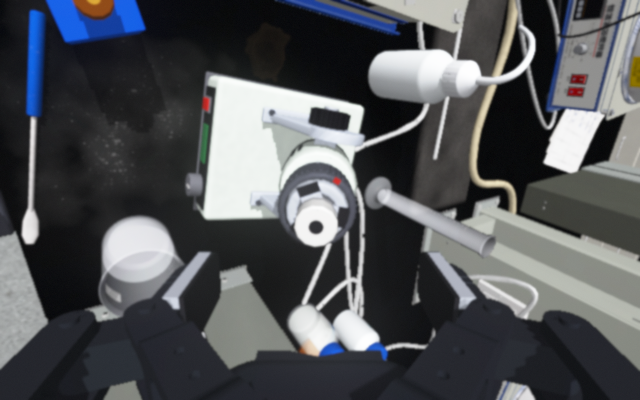

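The electrode stands centred in the closed jaws: body at (316,225), jaws tight round the shank, sleeve mark turned to (337,181). One quick check of seat depth and tilt against the chuck itself.

```bash
python3 - <<'E'
from go import *; from fit import *
save('top','t9'); save('side','s9')
for n in('w8','t9','s9'):
    im,d,i=load(n); P=cloud(d,i); x=np.array([580.8,171.5,173,2.95])
    A=axis(2.95); z=(P-x[:3])@A; r=np.linalg.norm(P-x[:3]-z[...,None]*A,axis=-1)
    q=P[(d>0)&(r<45)&(z>-25)&(z<54)&~((r<16)&(z>40))]
    for it in range(6):
        w=abs(sdf(q,x[:3],x[3]))<(6 if it<3 else 4); x=least_squares(lambda y:sdf(q[w],y[:3],y[3]),x,loss='soft_l1',f_scale=1.5).x
    A=axis(x[3])
    b=P[(d>0)&(r<22)&(z>58)&(z<84)&(im.min(2)>60)]
    def f(y): # capped cylinder r 13, top face at c, axis a
        a=np.array([y[3],y[4],1]); a/=np.linalg.norm(a); v=b-y[:3]; h=v@a; rr=np.linalg.norm(v-np.outer(h,a),axis=1)-13
        return np.where((rr<0)|(h>0),np.maximum(rr,h),np.maximum(rr,h))
    s=least_squares(f,[*(x[:3]+75*A),A[0]/A[2],A[1]/A[2]],loss='soft_l1',f_scale=1); y=s.x; a=np.array([y[3],y[4],1]); a/=np.linalg.norm(a)
    dv=y[:3]-x[:3]; print(n,w.sum(),len(b),x,'face z',dv@A,'lateral',np.linalg.norm(dv-(dv@A)*A),'tilt deg',np.degrees(np.arccos(a@A)), 'to yaw2.95',np.degrees(np.arccos(a@axis(2.95))))
print(robot.get_state()['clock'],[ (np.array(r['position']),r['confidence']) for r in robot.look_for('side','amber_electrode')[:1]])
E
```

```text
w8 3793 1591 [579.58 169.45 172.54   2.89] face z 76.7801424277267 lateral 1.2307400809326647 tilt deg 2.2716726977765336 to yaw2.95 0.5761888161514025
t9 311 2 [578.4  168.81 169.92   2.93] face z 75.00371520139193 lateral 0.04712455848578391 tilt deg 14.424303158966039 to yaw2.95 14.600491422421308
s9 814 160 [580.56 170.66 171.25   2.9 ] face z 77.95011321799322 lateral 1.4181499970507805 tilt deg 1.7559488767954619 to yaw2.95 1.8059868205541925
20.45 []
```

```bash
python3 - <<'E'
from go import *; from fit import *
im,d,i=load('w8'); P=cloud(d,i); A=axis(2.95); o=np.array([580.,170.5,172.6])
q=P-o; z=q@A; r=np.linalg.norm(q-z[...,None]*A,axis=-1)
for u in(300,308,316,324,332): print(u,[(v,round(float(r[v,u])),round(float(z[v,u]),1)) for v in range(172,250,4)])
c=cv2.resize(im[140:260,240:400],(800,600),interpolation=cv2.INTER_CUBIC); cv2.imwrite('pics/c9.png',c[:,:,::-1])
E
```

```text
300 [(172, 28, 35.8), (176, 26, 43.3), (180, 25, 45.8), (184, 22, 44.5), (188, 21, 50.1), (192, 19, 50.7), (196, 16, 49.7), (200, 14, 48.9), (204, 14, 15.6), (208, 13, 64.0), (212, 14, 76.1), (216, 12, 78.2), (220, 11, 76.8), (224, 10, 76.3), (228, 10, 77.5), (232, 10, 77.8), (236, 11, 77.3), (240, 24, 46.1), (244, 136, -201.5), (248, 143, -202.7)]
308 [(172, 27, 43.7), (176, 25, 46.6), (180, 23, 45.6), (184, 21, 49.6), (188, 19, 51.2), (192, 16, 50.6), (196, 14, 52.6), (200, 14, 61.0), (204, 13, 68.3), (208, 13, 76.5), (212, 11, 76.5), (216, 9, 76.3), (220, 7, 76.8), (224, 5, 75.8), (228, 5, 75.7), (232, 6, 76.6), (236, 7, 76.9), (240, 9, 76.7), (244, 11, 76.7), (248, 146, -213.0)]
316 [(172, 27, 43.4), (176, 25, 45.9), (180, 21, 43.5), (184, 20, 50.6), (188, 18, 50.3), (192, 15, 51.3), (196, 13, 52.6), (200, 13, 62.5), (204, 14, 73.1), (208, 12, 76.2), (212, 10, 76.0), (216, 7, 75.4), (220, 5, 76.0), (224, 3, 77.2), (228, 0, 77.2), (232, 3, 76.2), (236, 5, 76.4), (240, 8, 76.9), (244, 10, 76.9), (248, 148, -218.1)]
324 [(172, 27, 44.3), (176, 25, 46.8), (180, 22, 44.0), (184, 21, 49.7), (188, 18, 48.7), (192, 15, 48.9), (196, 6, 18.7), (200, 13, 60.4), (204, 13, 69.6), (208, 13, 76.2), (212, 11, 76.7), (216, 9, 76.4), (220, 7, 76.7), (224, 5, 76.6), (228, 4, 77.0), (232, 5, 76.4), (236, 7, 75.9), (240, 9, 77.3), (244, 11, 76.0), (248, 152, -226.5)]
332 [(172, 28, 41.6), (176, 26, 45.4), (180, 24, 46.8), (184, 21, 44.4), (188, 20, 49.8), (192, 18, 49.7), (196, 16, 50.8), (200, 12, 37.4), (204, 12, 46.6), (208, 13, 65.1), (212, 13, 74.5), (216, 12, 76.0), (220, 10, 77.0), (224, 9, 77.0), (228, 9, 76.5), (232, 9, 77.2), (236, 10, 76.8), (240, 23, 46.7), (244, 150, -234.5), (248, 157, -235.6)]
```

View pics/c9.png

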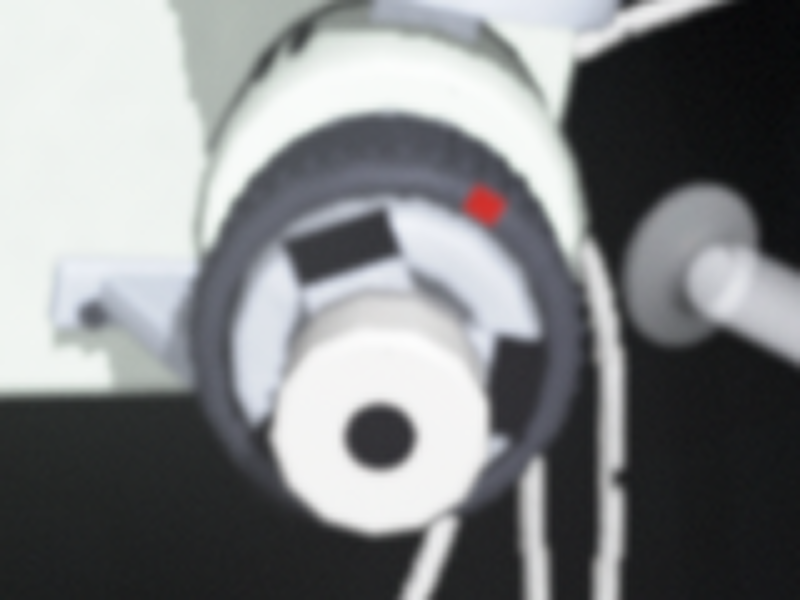

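The nose reads about 50.2 mm and the face about 76.5 mm. That is 26.3 mm against the nominal 25, so it is seated to within about 1 mm, centred and straight. The jaws are in round the shank, and the amber electrode was not touched. Handing in.

```bash
python3 -c "
from rig import robot
print(robot.sign_off())"
```

```text
the job is handed in; nothing more can be done
None
```

I handed the job in at about 20 s on the robot's clock: the white electrode measures about 1 mm from fully down and within about 2 degrees of the chuck axis, with the jaws tightened to 3 N m; I left the amber one in the rack, and the hand-in gave no verdict.

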